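Release the ratchet clamp that holds the yo-yo

ROBOT

A 6-joint arm with a two-finger parallel gripper is mounted at the origin on the work surface. World frame = base frame: x ahead of the robot, y to its left, z up, the work surface at z = 0. Lengths are in m, angles in rad, forces in N, time in s.
With the tool pointing down it reaches from about 0.225 to 0.875 m from the base axis. Payload 3.4 kg.
Tool frame: the origin (TCP) lies at the very end of the fingers, on their centre line; the grasp point (between the pads) lies 19 mm behind it; z points along the fingers, y is the line along which they close (so a half turn about z gives the same grasp; the last joint's range is limited). The gripper opens to 85 mm and grips with 20 to 120 N. Pads are 22 mm wide; open, the fingers measure 114 mm over their backs; the gripper's body (76 mm by 85 mm) begins 54 mm behind the grasp point. The pads swing forward as they close: fully open they stand 13 mm farther back than shut.
Start: joints at [-1.387, 0.276, 1.505, -0, 1.361, -0.121], TCP at [0.173, -0.549, 0.231] pointing down, gripper open.
Joint ranges: [-2.89, 2.89], [-0.75, 2.08], [0.22, 2.7], [-1.18, 4.32], [0.11, 2.71], [-2.7, 2.7]. Speed limits (rad/s): [2.57, 2.57, 3.14, 3.14, 3.14, 3.14].

INTERFACE

Orientations are given as a unit quaternion [w, x, y, z].
In Python, from rig import readout, vision, manip gives the robot as it stands.
- The arm moves only by the shell command python3 -m handwheel 'ROWS' [FORCE]. ROWS is JSON, a list of rows, each a list of 3 entries, a list of its own where there are three numbers: the shift along the tool's x, y, z in mm, then the turn, a rotation vector about the tool's x, y, z in units of 6 degrees (1.0 is 6 degrees), then the closure, from -1 (fully open) to 1 (shut), so that 0 is half open. A call has 1 to 20 rows; each row shifts and turns the commanded pose from where the row before left it, along the tool's axes as they then stand; what a row does not reach is not made up. A row lasts 1/8 s, in which the tool goes at most 62.5 mm and 10.7 degrees, less where a joint would pass 70% of its speed; a pose out of reach is approached as far as the arm can. A call is refused whole if a number of a shift passes 62.5 or a number of a turn 1, either way. A call with a gripper value outside its range is refused whole. The fingers move at their own pace and stop on an object; FORCE is the grip in N (left out, the last holds). Time passes only in rows, so rows that do not move let the fingers close. It gives the time, the measured TCP pose, the force, the opening and the grip force at its end, in the units of the state.
- readout.get_state(): the state, without advancing time (a new reading comes with each control period).
- vision.get_image(name): name is "scene" or "top" or "wrist"; returns the picture (400x640x3 uint8, blue, green, red); there is no depth.
- vision.camera_params(name): a dict with "intrinsics" (3x3 intrinsics, pixels), "rvec" (rotation vector, rad) and "tvec" (3), from world to camera coordinates, as OpenCV has them; the wrist camera has in their place "hand_eye" (4x4, takes a point from camera to tool coordinates, whose origin is the TCP and whose axes are the flange's). Camera axes: x right, y down, z forward; pixel columns grow to the right and rows downward; lengths in m; the calibration is good to about 2 mm. A picture is of the moment at which its call begins: read the wrist's pose just before it. camera_params takes no time and is no camera call.
- manip.sign_off(): hands the job in; it is judged then, once.
The state is a dict: "clock": time; "qpos": joint angles; "qd": joint speeds; "effort": joint torques, N m; "position": TCP position; "ee_rot": TCP orientation; "contact_force": force on the tool from outside, world axes, zero at the start; "moment": the same for the moment, N m; "width": finger opening in m; "gripper_force": force on a finger pad.
Only numpy, scipy, OpenCV 4.12 (cv2) and the standard library are available. Lean on these libraries where they do the work, as an engineer would, in place of code of your own. Each camera call takes 0.05 s, during which the arm holds its last target. There are 200 camera calls.

TASK

Two identical ratchet clamps stand on the tuning counter; one has the yo-yo between its jaws. On that clamp, first flip the pawl lever over to its other side so it lets go of the toothed bar, then draw the sliding jaw all the way open by its pull fin and let go. Leave the pawl flipped and the yo-yo where it lies, and do not operate the empty clamp.

Things in the scene. Friction and masses are not known exactly. Their poses are not given: they have to be found in the camera images.
- clamp_pawl (a joint): Angle (rad) of the pawl lever on the clamp that holds the yo-yo. 0 to 0.25: leaning towards the yo-yo, nose in the teeth, jaw moves only towards the yo-yo; 1.22: flipped fully over towards the pull fin, jaw free both ways. Gravity holds it on either side; it tips over by itself past upright (about 0.6) and needs under 1 N at the T-bar.
- clamp_tbar (a point): Centre of the dark steel T-bar atop that pawl lever: round, 14 mm thick, 46 mm long, across the clamp, on an 8 mm rod 55 mm long from a pivot 46 mm above the counter. Engaged, it leans 20 to 32 mm from over the pivot towards the yo-yo, 91 to 98 mm above the counter; pushed level towards the fin it passes upright (101 mm high) and drops to 32 mm beyond the pivot. Turns with the lever.
- clamp_jaw (a joint): Opening (m) of the sliding jaw of the clamp that holds the yo-yo: starts at 0 to 0.008; 0.040 is fully open, at its stop. Grows as the jaw, toothed bar and pull fin, one rigid part, slide away from the yo-yo (along the clamp's -x, roughly towards the robot). Sliding takes 3 to 5 N and it stays where left; with the pawl engaged it is blocked within 10 mm.
- clamp_fin_top (a point): Top centre of that clamp's pull fin, 72 mm above the counter: black upright block 24 mm along the clamp, 12 mm thick across, clear for 48 mm above the toothed bar. Axes: x along the clamp from fin to yo-yo, y across, z up. With the jaw at 0 the fin is 75 mm in -x from the pawl's pivot, 193 mm from the yo-yo. Base plate 290 x 84 x 12 mm, fixed; both jaws under 37 mm high.
- yoyo: Copper-toned yo-yo lying flat on the base plate between the jaws of the clamp to open, 56 mm across and 42 mm high, top 54 mm above the counter; loose, about 66 g. Origin at the centre of its underside, z along its axle, up.
- spare_pawl (a joint): Pawl lever angle (rad) of the other, empty clamp, identical in build and standing alongside; same meaning, engaged at the start and to be left so.
- spare_fin_top (a point): Centre of the top of the empty clamp's pull fin, same size and axes; to be left alone.
There are look-alikes about, which are no part of the job. There is more than one size of the yoyo; the job needs the smallest.

How it is judged:
On the way, in this order (a step that is already met when the one before it is completed fails the run):
1. the pawl lever of the clamp with the yo-yo is flipped over while its jaw is still closed up (value of joint clamp_pawl above 0.9 rad and value of joint clamp_jaw below 0.022 m), for 0.2 s.
2. the jaw is drawn open (value of joint clamp_jaw above 0.03 m), for 0.2 s.
At the end, for the whole second after the job is handed in: Clamp with the yo-yo: jaw within 10 mm of its open stop (above 0.030 m) and still, pawl flipped (above 0.9 rad), yo-yo at rest, flat (0.2 rad), within 15 mm of its start. Empty clamp: pawl engaged (below 0.5 rad), fin within 10 mm of its start (value of joint clamp_jaw above 0.03 m and velocity of joint clamp_jaw between -0.01 and 0.01 m/s and value of joint clamp_pawl above 0.9 rad and distance of yoyo from where it was at the start of the episode below 0.015 m and angle between yoyo's own z axis and vertical below 0.2 rad and linear speed of yoyo below 0.02 m/s and value of joint spare_pawl below 0.5 rad and distance of spare_fin_top from where it was at the start of the episode below 0.01 m); the robot touches nothing.
It fails at once if the jaw is forced back against the engaged pawl (value of joint clamp_pawl below 0.4 rad and value of joint clamp_jaw above 0.022 m).
It fails at once if the yo-yo is shifted more than 15 mm (distance of yoyo from where it was at the start of the episode above 0.015 m).
It fails at once if the empty clamp is operated: its pawl flipped past 0.6 rad or its jaw moved more than 10 mm (value of joint spare_pawl above 0.6 rad or distance of spare_fin_top from where it was at the start of the episode above 0.01 m).
It also fails if it takes over 40 s, if anything falls off the work surface, if the arm or the gripper's body presses on something with over 40 N, if the wrist force passes 120 N, or if a joint passes its speed limit or range.

## Working session

There is one attempt and no reset: what is moved stays moved. The work goes in short steps, Python scripts to look and compute and a shell command to move; the robot and the scene stay as the last step left them, time stands still between calls to the robot, and variables do not carry over. Pictures are saved under pics/ and viewed, at most 10 in all, crops included, and the job is handed in when it is done.

```bash
mkdir -p pics
python3 - <<'E'
from rig import readout, vision
import cv2
for n in ("top","scene"):
    cv2.imwrite(f"pics/{n}0.png",vision.get_image(n))
    p=vision.camera_params(n);print(n,p)
print(vision.camera_params("wrist"))
print(readout.get_state())
E
```

```text
top {'intrinsics': array([[428.75916386,   0.        , 324.26286721],
       [  0.        , 428.75916386, 205.99896228],
       [  0.        ,   0.        ,   1.        ]]), 'rvec': array([ 2.09212574, -2.11256838,  0.16152862]), 'tvec': array([0.05901385, 0.62560849, 0.83836052])}
scene {'intrinsics': array([[479.11580545,   0.        , 326.04480544],
       [  0.        , 479.11580545, 210.63319015],
       [  0.        ,   0.        ,   1.        ]]), 'rvec': array([ 1.22150579,  2.07040153, -1.08438484]), 'tvec': array([ 0.27364358, -0.25214376,  1.63837924])}
{'intrinsics': array([[350.73221314,   0.        , 318.06997388],
       [  0.        , 350.73221314, 202.21997761],
       [  0.        ,   0.        ,   1.        ]]), 'hand_eye': array([[ 5.37970568e-04, -9.46724919e-01, -3.22042914e-01,
         8.49239054e-02],
       [ 9.99999805e-01,  6.11364996e-04, -1.26765757e-04,
         6.59930091e-04],
       [ 3.16898066e-04, -3.22042783e-01,  9.46725063e-01,
        -1.41637992e-01],
       [ 0.00000000e+00,  0.00000000e+00,  0.00000000e+00,
         1.00000000e+00]])}
{'clock': 0.1, 'qpos': array([-1.38698028e+00,  2.76533293e-01,  1.50600589e+00, -1.56733248e-05,
        1.36072882e+00, -1.21018304e-01]), 'qd': array([ 0.00027435, -0.00287572, -0.00451692,  0.00114437,  0.00157229,
       -0.00107602]), 'effort': array([ 1.98013753e-03, -4.17698193e+01, -2.46404296e+01, -1.67248108e-04,
        5.77434505e-03, -6.12142571e-06]), 'position': array([ 0.17246863, -0.54802081,  0.23052561]), 'ee_rot': array([-8.37021621e-04,  9.88406376e-01,  1.51829294e-01, -3.39569689e-05]), 'contact_force': array([0.50921988, 0.49122914, 0.96029061]), 'moment': array([-0.00099509, -0.06854953, -0.00261184]), 'gripper_force': 0.0, 'width': 0.08524490905151334}
```

View pics/top0.png

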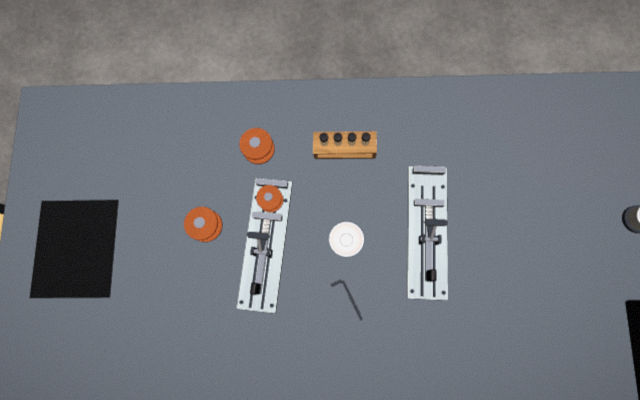

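View pics/scene0.png

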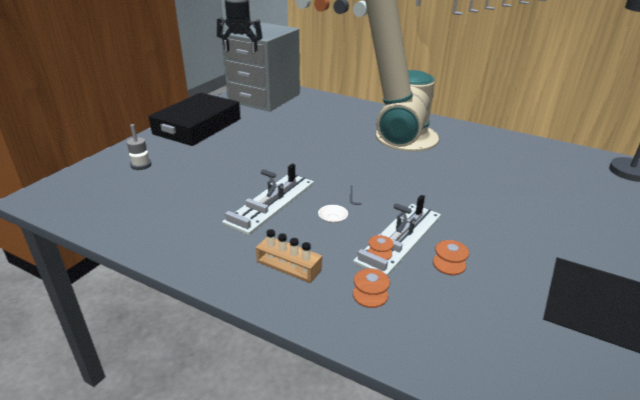

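The top view shows the clamp to operate on the left, with its fin at about (256,289), T-bar (258,236) and yo-yo (268,197). The empty clamp is on the right, with its fin at about (431,275). In the scene view the target fin top is about (420,201) and the T-bar about (402,209). Next I'll measure these.

```bash
cat > h.py <<'E'
import numpy as np, cv2
from rig import vision
def cam(n):
    p=vision.camera_params(n); R=cv2.Rodrigues(p["rvec"])[0]; return p["intrinsics"],R,p["tvec"]
def ray(n,uv):
    K,R,t=cam(n); return -R.T@t, R.T@np.linalg.inv(K)@np.array([*uv,1.])
def onz(n,uv,z):
    c,d=ray(n,uv); return c+d*(z-c[2])/d[2]
def two(a,ua,b,ub):
    (c1,d1),(c2,d2)=ray(a,ua),ray(b,ub)
    s=np.linalg.lstsq(np.c_[d1,-d2],c2-c1,rcond=None)[0]
    p,q=c1+d1*s[0],c2+d2*s[1]; return (p+q)/2,np.linalg.norm(p-q)
def proj(n,X):
    K,R,t=cam(n); v=K@(R@np.asarray(X)+t); return v[:2]/v[2]
E
python3 - <<'E'
from h import *
im=cv2.imread("pics/top0.png"); hsv=cv2.cvtColor(im,cv2.COLOR_BGR2HSV)
x0,y0,x1,y1=225,170,300,320
m=np.zeros(im.shape[:2],np.uint8); m[y0:y1,x0:x1]=255
pl=((im.min(2)>120)&(m>0)).astype(np.uint8)
pts=np.argwhere(pl)[:,::-1].astype(np.float32)
r=cv2.minAreaRect(pts); print("plate px",r)
W=np.array([onz("top",p,.012)[:2] for p in cv2.boxPoints(r)]); print(W.round(4))
print("sides",np.linalg.norm(np.diff(W,axis=0),axis=1).round(4),"ctr",W.mean(0))
dk=((im.max(2)<45)&(m>0)).astype(np.uint8)
n,l,s,c=cv2.connectedComponentsWithStats(dk)
for i in range(1,n):
    if s[i,4]>8: print("dark",s[i],c[i])
og=((hsv[...,0]<15)&(hsv[...,1]>120)&(m>0)).astype(np.uint8)
n,l,s,c=cv2.connectedComponentsWithStats(og)
for i in range(1,n):
    if s[i,4]>20: print("yoyo",s[i],c[i],onz("top",c[i],.05))
a=cv2.resize(im[170:320,225:300],None,fx=5,fy=4*1,interpolation=cv2.INTER_CUBIC)
a=cv2.resize(im[172:318,222:298],None,fx=4.1,fy=4.1,interpolation=cv2.INTER_CUBIC)
s=cv2.imread("pics/scene0.png")[185:280,345:450]
b=cv2.resize(s,None,fx=4.5,fy=4.5,interpolation=cv2.INTER_CUBIC)
o=np.zeros((599,a.shape[1]+b.shape[1],3),np.uint8);o[:a.shape[0],:a.shape[1]]=a[:599];o[:b.shape[0],a.shape[1]:]=b
print(o.shape,a.shape);cv2.imwrite("pics/crop1.png",o[:,:800])
E
```

```text
plate px ((262.0, 244.49996948242188), (73.99998474121094, 148.99996948242188), 0.0)
[[0.3938 0.2677]
 [0.7224 0.2804]
 [0.7195 0.1115]
 [0.3933 0.1097]]
sides [0.3289 0.169  0.3262] ctr [0.55722605 0.19232214]
dark [254 284   6  10  46] [256.97826087 288.65217391]
yoyo [256 185  28  27 485] [269.51546392 198.2       ] [0.64706656 0.17081598 0.05      ]
(599, 784, 3) (599, 312, 3)
```

View pics/crop1.png

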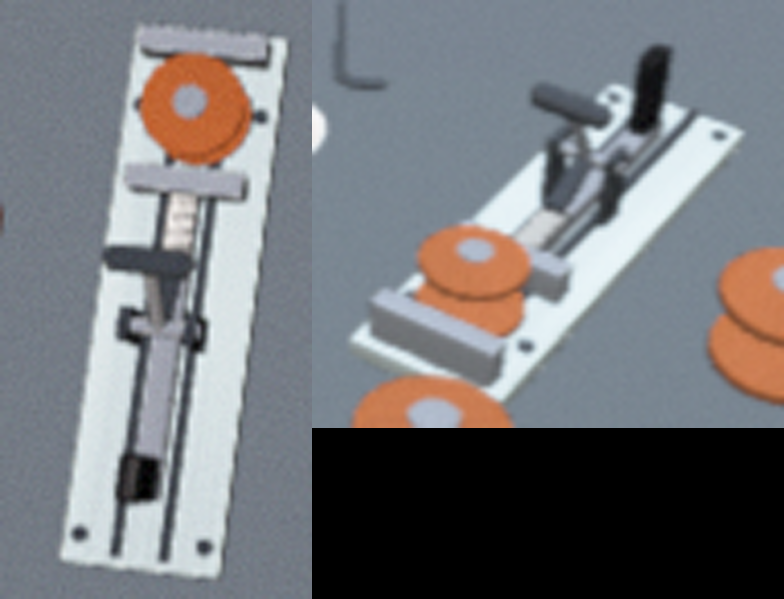

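The crop shows T-bar ends at (103,257) and (190,262), plate corners at (138,25), (288,40), (218,577) and (62,557), the fin block at x 118–160, y 455–502, and the yo-yo top hub at (190,101). In the scene part, the T-bar centre is about (572,104) and the fin top about (655,50).

Run:
```python
from h import *
T=lambda u,v:(u/4.1+222-.4,v/4.1+172-.4); S=lambda u,v:((u-312)/4.5+345-.4,v/4.5+185-.4)
C=np.array([onz("top",T(*p),.012)[:2] for p in [(138,25),(288,40),(218,577),(62,557)]])
print(C.round(4)); print("sides",[round(np.linalg.norm(C[i]-C[i-1]),4) for i in range(4)])
ctr=C.mean(0); ax=(C[0]+C[1]-C[2]-C[3]); ax/=np.linalg.norm(ax); ay=np.array([-ax[1],ax[0]])
print("ctr",ctr,"yaw",np.degrees(np.arctan2(ax[1],ax[0])))
tb,e=two("top",T(147,260),"scene",S(572,104)); print("tbar",tb,e, "plane", onz("top",T(147,260),.095))
L,Rr=onz("top",T(105,257),.095),onz("top",T(188,262),.095); print("tbar len",np.linalg.norm(L-Rr))
ft,e=two("top",T(133,478),"scene",S(655,50)); print("fin",ft,e,"plane",onz("top",T(133,478),.072),onz("scene",S(655,50),.072))
y=onz("top",T(190,101),.054); print("yoyo",y)
for n,P in (("tbar",onz("top",T(147,260),.095)),("tb2",tb),("fin",onz("top",T(133,478),.072)),("fins",onz("scene",S(655,50),.072)),("yoyo",y)):
    d=P[:2]-ctr; print(n,(d@ax).round(4),(d@ay).round(4))
print("cam",ray("top",(0,0))[0])
```

```text
[[0.7032 0.2106]
 [0.6933 0.1275]
 [0.4072 0.1614]
 [0.4176 0.2433]]
sides [np.float64(0.2874), np.float64(0.0837), np.float64(0.2881), np.float64(0.0825)]
ctr [0.55530244 0.18570192] yaw -6.645684073419089
tbar [0.56193316 0.18687452 0.0946868 ] 0.0015565251616239696 plane [0.56216432 0.18607527 0.095     ]
tbar len 0.04105882871158615
fin [0.45679941 0.19674667 0.07306101] 0.004243937465062902 plane [0.45754484 0.19493322 0.072     ] [0.45373273 0.19810152 0.072     ]
yoyo [0.65054935 0.17360044 0.054     ]
tbar 0.0068 0.0012
tb2 0.0065 0.0019
fin -0.0982 -0.0021
fins -0.1023 0.0006
yoyo 0.096 -0.001
cam [0.45376058 0.01849843 0.94418013]
```

```bash
cat >> h.py <<'E'
from rig import readout
from scipy.spatial.transform import Rotation as Ro
CTR=np.array([.5553,.1857]); YAW=np.radians(-6.65)
def clamp(P):
    d=np.asarray(P)[:2]-CTR; c,s=np.cos(YAW),np.sin(YAW); return np.array([c*d[0]+s*d[1],-s*d[0]+c*d[1],P[2]])
def go(x,y,z):
    st=readout.get_state(); q=st["ee_rot"]; R=Ro.from_quat([q[1],q[2],q[3],q[0]]).as_matrix()
    c,s=np.cos(YAW),np.sin(YAW); W=np.array([CTR[0]+c*x-s*y,CTR[1]+s*x+c*y,z])
    print("t",st["clock"],"clamp pos",clamp(st["position"]).round(4),"xyaw",np.degrees(np.arctan2(R[1,0],R[0,0])).round(2),"zdown",R[:,2].round(3),
      "F",st["contact_force"].round(1),"w",round(st["width"],4),"-> tool mm",(R.T@(W-st["position"])*1000).round(1))
E
python3 -m handwheel '[[[0,0,0],[0,0,1],1],[[0,0,0],[0,0,1],1],[[0,0,0],[0,0,1],1],[[0,0,0],[0,0,1],1],[[0,0,0],[0,0,0],1]]' 40
python3 -c "
from h import *
go(.043,.001,.20)"
```

```text
clock: 0.72
position: [0.1725, -0.5482, 0.2309]
ee_rot: [-0.0, 0.998, -0.056, -0.0]
contact_force: [1.0, -0.4, -0.1]
width: 0.0002
gripper_force: 0.0
t 0.725 clamp pos [-0.2952 -0.7733  0.2309] xyaw -6.47 zdown [-0.     0.001 -1.   ] F [ 1.  -0.4 -0.1] w 0.0002 -> tool mm [ 340.7 -773.2   31.5]
```

```bash
python3 -m handwheel '[[[10,-22,0],[0,0,0],1],[[20,-45,0],[0,0,0],1],[[20,-45,0],[0,0,0],1],[[20,-45,0],[0,0,0],1],[[20,-45,0],[0,0,0],1],[[20,-45,0],[0,0,0],1],[[20,-45,0],[0,0,0],1],[[20,-45,0],[0,0,0],1],[[20,-45,0],[0,0,0],1],[[20,-45,0],[0,0,0],1],[[20,-45,0],[0,0,0],1],[[20,-45,0],[0,0,0],1],[[20,-45,0],[0,0,0],1],[[20,-45,0],[0,0,0],1],[[20,-45,0],[0,0,0],1],[[20,-45,0],[0,0,0],1],[[20,-45,0],[0,0,0],1],[[10,-31,31],[0,0,0],1],[[0,0,0],[0,0,0],1],[[0,0,0],[0,0,0],1]]'
python3 -c "
from h import *
go(.043,.001,.082)
cv2.imwrite('pics/w1.png',vision.get_image('wrist'))"
```

```text
clock: 3.22
position: [0.5973, 0.1808, 0.2005]
ee_rot: [0.0, 0.998, -0.056, -0.0]
contact_force: [0.2, 0.5, 1.0]
width: 0.0001
gripper_force: 0.0
t 3.225 clamp pos [ 0.0423 -0.      0.2005] xyaw -6.47 zdown [-0.001 -0.001 -1.   ] F [0.2 0.5 1. ] w 0.0001 -> tool mm [  0.8  -1.1 118.5]
```

View pics/w1.png

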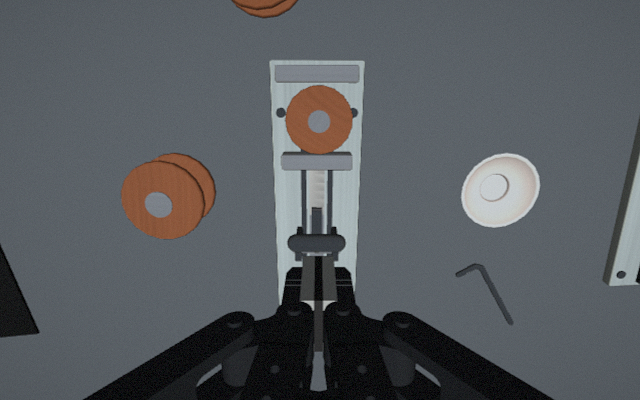

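The wrist view shows the clamp centred under the tool: T-bar centre (317,243), bar ends at columns 288 and 346, yo-yo hub (319,121). I'll check the T-bar against a ray from this camera.

```bash
cat >> h.py <<'E'
def wz(uv,z):
    p=vision.camera_params("wrist"); st=readout.get_state(); q=st["ee_rot"]; R=Ro.from_quat([q[1],q[2],q[3],q[0]]).as_matrix(); H=p["hand_eye"]
    c=st["position"]+R@H[:3,3]; d=R@H[:3,:3]@np.linalg.inv(p["intrinsics"])@np.array([*uv,1.]); return clamp(c+d*(z-c[2])/d[2])
E
python3 -c "
from h import *
print(wz((317,243),.098),wz((288,243),.095),wz((346,243),.095),'yoyo',wz((319,121),.054))"
```

```text
[0.0114416  0.00052292 0.098     ] [0.00995248 0.023063   0.095     ] [ 0.01008214 -0.02200457  0.095     ] yoyo [ 0.09872722 -0.00079709  0.054     ]
```

```bash
python3 -m handwheel '[[[0,0,30],[0,0,0],1],[[0,0,40],[0,0,0],1],[[0,-1,30],[0,0,0],1],[[0,0,18],[0,0,0],1],[[0,0,0],[0,0,0],1],[[-10,0,0],[0,0,0],1],[[-10,0,0],[0,0,0],1],[[-8,0,0],[0,0,0],1],[[-8,0,0],[0,0,0],1],[[-8,0,0],[0,0,0],1],[[-8,0,0],[0,0,0],1],[[-8,0,0],[0,0,0],1],[[-6,0,0],[0,0,0],1],[[0,0,0],[0,0,0],1],[[0,0,0],[0,0,0],1]]'
python3 -c "
from h import *
go(-.024,.001,.082)
cv2.imwrite('pics/w2.png',vision.get_image('wrist'))"
```

```text
clock: 5.15
position: [0.5332, 0.1892, 0.0823]
ee_rot: [0.0, 0.998, -0.057, 0.0]
contact_force: [0.6, 0.5, 0.1]
width: -0.0
gripper_force: 0.0
t 5.15 clamp pos [-0.0224  0.001   0.0823] xyaw -6.54 zdown [ 0. -0. -1.] F [0.6 0.5 0.1] w -0.0 -> tool mm [-1.6 -0.   0.3]
```

View pics/w2.png

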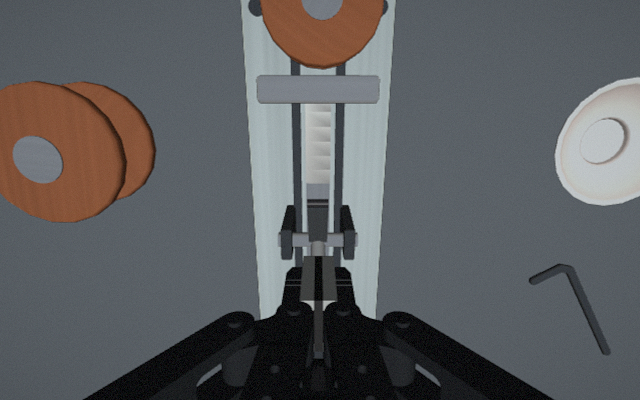

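The T-bar has left the yo-yo side and is now behind the fingers. The pivot pin is visible at (318,240). I'll back off, rise and look at the fin from behind it.

```bash
python3 -m handwheel '[[[10,0,0],[0,0,0],1],[[10,0,-15],[0,0,0],1],[[0,0,-40],[0,0,0],1],[[0,0,-40],[0,0,0],0],[[-35,0,-20],[0,0,0],-0.2],[[-45,0,0],[0,0,0],-0.2],[[-45,0,0],[0,0,0],-0.2],[[-20,0,0],[0,0,0],-0.2],[[-15,0,0],[0,0,0],-0.2],[[0,0,0],[0,0,0],-0.2],[[0,0,0],[0,0,0],-0.2]]'
python3 -c "
from h import *
print('pivot(prev view)')
go(-.1,.0,.042)
cv2.imwrite('pics/w3.png',vision.get_image('wrist'));cv2.imwrite('pics/top3.png',vision.get_image('top'));cv2.imwrite('pics/scene3.png',vision.get_image('scene'))"
```

```text
clock: 6.58
position: [0.3953, 0.2053, 0.1973]
ee_rot: [-0.0, 0.998, -0.057, 0.001]
contact_force: [0.0, 1.0, -0.4]
width: 0.0514
gripper_force: 0.0
pivot(prev view)
t 6.575 clamp pos [-0.1612  0.0009  0.1973] xyaw -6.55 zdown [ 0.001 -0.    -1.   ] F [ 0.   1.  -0.4] w 0.0514 -> tool mm [ 61.    1.1 155.4]
```

View pics/w3.png

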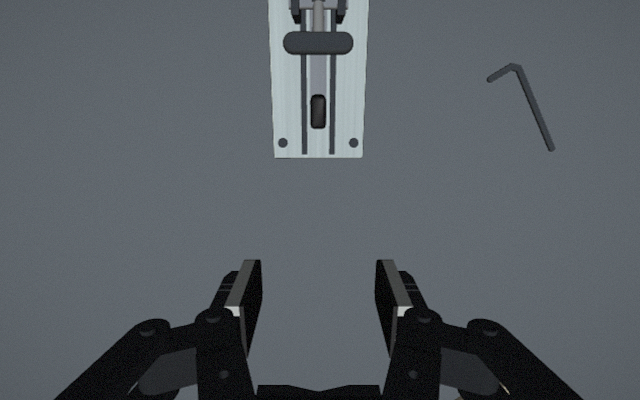

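The pawl is flipped: the T-bar is now at (318,43), on the fin side. The fin top is at (318,111), spanning rows 94–130.

```bash
python3 -c "
from h import *
for r in (94,111,129): print('fin',wz((318,r),.072))
print('tbar',wz((318,43),.093)); print(wz((318,11),.046))
go(-.1,.0,.042)"
```

```text
fin [-0.08425822  0.00113163  0.072     ]
fin [-0.09625366  0.00110874  0.072     ]
fin [-0.10935715  0.00108373  0.072     ]
tbar [-0.05239922  0.00118333  0.093     ]
[-0.02598337  0.00125411  0.046     ]
t 6.725 clamp pos [-0.1616  0.0007  0.1971] xyaw -6.57 zdown [ 0. -0. -1.] F [ 0.2 -0.3 -0.4] w 0.0512 -> tool mm [ 61.6   0.8 155.1]
```

```bash
python3 -m handwheel '[[[30,0,0],[0,0,0],-0.2],[[33,0,0],[0,0,0],-0.2],[[0,0,30],[0,0,0],-0.2],[[0,0,40],[0,0,0],-0.2],[[0,0,40],[0,0,0],-0.2],[[0,0,30],[0,0,0],-0.2],[[0,0,15],[0,0,0],-0.2],[[0,0,0],[0,0,0],-0.2],[[0,0,0],[0,0,0],1],[[0,0,0],[0,0,0],1],[[0,0,0],[0,0,0],1],[[0,0,0],[0,0,0],1],[[0,0,0],[0,0,0],1],[[0,0,0],[0,0,0],1]]' 40
python3 -c "
from h import *
go(-.133,.001,.042)"
```

```text
clock: 8.48
position: [0.4572, 0.1984, 0.0432]
ee_rot: [-0.0, 0.998, -0.057, 0.001]
contact_force: [0.6, 1.5, 5.9]
width: 0.0114
gripper_force: 43.8
t 8.475 clamp pos [-0.0989  0.0013  0.0432] xyaw -6.55 zdown [ 0.002  0.001 -1.   ] F [0.6 1.5 5.9] w 0.0114 -> tool mm [-34.1   0.2   1.1]
```

The grip is on the fin: width is 11–12 mm and grip force 44 N. Now I'll pull.

```bash
python3 -m handwheel '[[[-3,0,0],[0,0,0],1],[[-5,0,0],[0,0,0],1],[[-5,0,0],[0,0,0],1],[[-5,0,0],[0,0,0],1],[[-5,0,0],[0,0,0],1],[[-5,0,0],[0,0,0],1],[[-5,0,0],[0,0,0],1],[[-3,0,0],[0,0,0],1],[[0,0,0],[0,0,0],1],[[0,0,0],[0,0,0],1],[[0,0,0],[0,0,0],1]]'
python3 -c "
from h import *
go(-.137,.001,.042)"
```

```text
clock: 9.85
position: [0.4215, 0.2025, 0.0431]
ee_rot: [-0.001, 0.998, -0.057, 0.001]
contact_force: [2.0, 0.5, 8.0]
width: 0.0116
gripper_force: 44.1
t 9.85 clamp pos [-0.1348  0.0012  0.0431] xyaw -6.54 zdown [ 0.003  0.001 -1.   ] F [2.  0.5 8. ] w 0.0116 -> tool mm [-2.2  0.2  1.1]
```

```bash
python3 -m handwheel '[[[-2,0,0],[0,0,0],1],[[-1,0,0],[0,0,0],1],[[0,0,0],[0,0,0],1],[[0,0,0],[0,0,0],1]]'
python3 -c "
from h import *
go(-.137,.001,.042)"
```

```text
clock: 10.35
position: [0.4194, 0.2028, 0.0431]
ee_rot: [-0.001, 0.998, -0.057, 0.002]
contact_force: [4.2, 0.4, 6.7]
width: 0.0113
gripper_force: 43.9
t 10.35 clamp pos [-0.137   0.0013  0.0431] xyaw -6.53 zdown [ 0.004  0.001 -1.   ] F [4.2 0.4 6.7] w 0.0113 -> tool mm [-0.   0.3  1.1]
```

```bash
python3 -m handwheel '[[[0,0,0],[0,0,0],0.4],[[0,0,0],[0,0,0],-0.2],[[0,0,0],[0,0,0],-0.2],[[0,0,0],[0,0,0],-0.2],[[0,0,0],[0,0,0],-0.2],[[0,0,-15],[0,0,0],-0.2],[[0,0,-40],[0,0,0],-0.2],[[0,0,-40],[0,0,0],-0.2],[[0,0,-40],[0,0,0],-0.2],[[-30,0,-20],[0,0,0],-0.2],[[-30,0,0],[0,0,0],-0.2],[[0,0,0],[0,0,0],-0.2],[[0,0,0],[0,0,0],-0.2],[[0,0,0],[0,0,0],-0.2]]'
python3 -c "
from h import *
go(-.137,.001,.042)
w=vision.get_image('wrist');t=vision.get_image('top')
t=cv2.resize(t[150:330,180:500],(640,360))
cv2.imwrite('pics/end.png',cv2.resize(np.vstack([w,t]),None,fx=.78,fy=.78))"
```

```text
clock: 12.1
position: [0.3589, 0.2093, 0.1971]
ee_rot: [0.0, 0.998, -0.057, 0.0]
contact_force: [0.3, 0.3, 0.1]
width: 0.0514
gripper_force: 0.0
t 12.1 clamp pos [-0.1978  0.0007  0.1971] xyaw -6.56 zdown [ 0. -0. -1.] F [0.3 0.3 0.1] w 0.0514 -> tool mm [ 60.7  -0.2 155.1]
```

View pics/end.png

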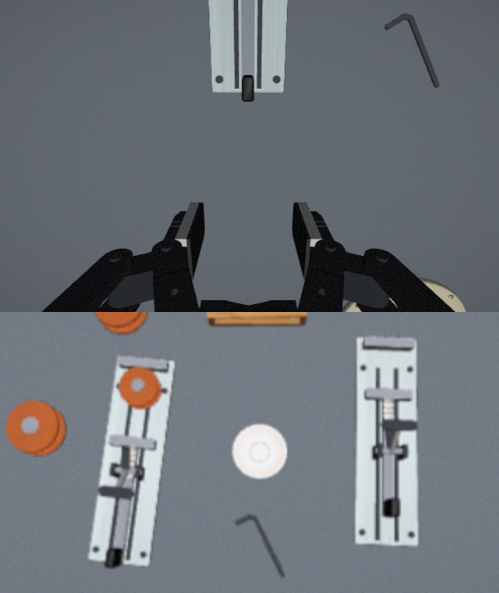

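The top view shows the jaw open with the fin at the plate's end (112,558) and the T-bar flipped to the fin side (115,491). The yo-yo hub is at its starting pixel (268,196), and the empty clamp is unchanged. Checking the fin position, then handing in.

```bash
python3 -c "
from h import *
from rig import manip
x=wz((318,88/.78),.072)[0]; print(x, 'travel',-.0975-x)
if -.0975-x>.032: print(manip.sign_off())"
```

```text
-0.1339502806782565 travel 0.03645028067825651
the job is handed in; nothing more can be done
None
```

I flipped the pawl on the clamp holding the yo-yo, drew its jaw open about 36–38 mm by the fin and let go; in the last pictures the yo-yo and the empty clamp were unmoved, and the job was handed in at about 12 s.

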